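# Set and clamp the parcel camera's sliding arm at its length mark

### The job

Set the parcel camera on the packing bench: draw its sliding arm out of the collar until the whole red band has just appeared, with the band's inner edge level with the collar's lip, and hold it there, because the arm slides back on its own while the clamp is open. Keeping the arm on the mark, squeeze the orange cam lever fully closed alongside the arm, and finish still holding arm and closed lever together in the gripper: do not let go. Do not shift the other things on the bench.

Things in the scene. Friction and masses are not known exactly. Their poses are not given: they have to be found in the camera images.
- stand: Camera stand, fixed: dark steel base plate 240 x 150 x 18 mm, grey column 32 mm thick, grey tilt head at 180 mm height. Origin on the table under the column; its x axis points level the way the sliding arm comes out, z up. Place and yaw differ from run to run.
- sleeve: Fixed black square sleeve (30 mm) ending in a cast collar 40 mm long and high. Origin: centre of the collar's front lip, on the arm's axis, 211 mm above the table. x: along the arm, outward, rising 12 degrees; y: level, to the lever's side; z: square to the arm, upward. The lever's hinge ears stick out to y = 33 mm.
- slide_arm: Sliding arm: bright square tube 20 x 20 mm out of the collar, with a side handle and, beyond it, a white camera hanging down (nothing over 20 mm above the tube's axis). Axes as the sleeve's; origin: on the tube's axis, level with the handle. Slides along x only: fully in (the start) its origin is 58 mm outside the lip; it comes out up to 75 mm. While the lever is open, 0.6 to 1.3 N pull it in.
- handle (a point): Same point as the arm's origin: where the axis of the pull handle meets the tube's. The handle is a round dark steel bar, 16 mm thick, standing out of the tube to the side away from the lever, from y = -10 to -76 mm (black cap, 20 mm thick, on the last 12). With the arm fully in, 50 mm of tube is free between lip and handle. A finger beside the tube can push outward on it and hold the arm out.
- red_mark (a point): Inner edge (towards the collar) of the red band, 5 mm wide, round the tube; the point lies on the tube's axis. It moves with the arm and starts hidden 34 to 50 mm inside the collar, differently each run. On the mark: this point at x = 0 of the sleeve. The thin black lines are no marks for this job.
- cam_lever: Orange cam lever on the collar, on the sleeve's +y side: a bar 8 mm thick, 18 mm high, centre line 2 mm nearer the arm than its hinge. Origin: hinge, 8 mm behind the lip, 20 mm beside the arm's axis; x runs along the lever to its tip 100 mm away; z is the hinge, parallel to the sleeve's z. Starts 0.28 to 0.38 rad open (tip swung to +y), stays where left, opens to 0.6.
- lever_tip (a point): On the lever's centre line, 95 mm from the hinge. Closed, the lever is parallel to the arm at a stop, its bar 14 to 22 mm from the arm's axis: arm and lever together are then 32 mm wide to grip (open, up to 70 mm at the tip). Over the last 0.25 rad the cam bites: a few newtons at the tip close it, it drags the arm inward with 5 to 15 N, then clamps it.
- parcel: Taped brown carton 150 x 110 x 55 mm under the camera; leave it. Origin: centre of its underside.
- tape: Yellow roll of tape, 104 mm diameter, 48 mm high, lying flat; leave it. Origin: centre of its underside.
- juice: Yellow drinks bottle 62 mm diameter, 190 mm tall; leave it standing. Origin: centre of its underside.
- cutter: Red box cutter, about 175 mm long, 14 mm high; leave it. Origin: underside of its handle's middle.
- pens: Cardboard cup of marker pens, 76 mm diameter, about 140 mm tall; leave it. Origin: centre of its underside.
- gift_box: White box 75 x 130 x 38 mm; leave it. Origin: centre of its underside.
- duct_tape: Black roll of tape, 90 mm diameter, 50 mm high, lying flat; leave it. Origin: centre of its underside.

How it is judged:
By the outcome, as a careful person would: the job done as asked, in the order asked, and still so for the second after the job is handed in, while the arm keeps its last pose, push and grip.
It also fails if it takes over 38 s, if anything falls off the work surface, if the arm or the gripper's body presses on something with over 40 N, if the wrist force passes 120 N, or if a joint passes its speed limit or range.

### The arm

A 6-joint arm with a two-finger parallel gripper is mounted at the origin on the work surface. World frame = base frame: x ahead of the robot, y to its left, z up, the work surface at z = 0. Lengths are in m, angles in rad, forces in N, time in s.
With the tool pointing down it reaches from about 0.225 to 0.875 m from the base axis. Payload 3.4 kg.
Tool frame: the origin (TCP) lies between the finger pads; the fingertips stand 8 mm ahead of it and the grasp point (between the pads) lies 11 mm behind it; z points along the fingers, y is the line along which they close (so a half turn about z gives the same grasp; the last joint's range is limited). The gripper opens to 85 mm and grips with 20 to 120 N. Pads are 22 mm wide; open, the fingers measure 114 mm over their backs; the gripper's body (76 mm by 85 mm) begins 54 mm behind the grasp point. The pads swing forward as they close: fully open they stand 13 mm farther back than shut.
Start: joints at [-1.309, 0.276, 1.505, -0, 1.361, -0.121], TCP at [0.215, -0.533, 0.239] pointing down, gripper open.
Joint ranges: [-2.89, 2.89], [-0.75, 2.08], [0.22, 2.7], [-1.18, 4.32], [0.11, 2.71], [-2.7, 2.7]. Speed limits (rad/s): [2.57, 2.57, 3.14, 3.14, 3.14, 3.14].

### API

Orientations are given as a unit quaternion [w, x, y, z].
In Python, from rig import manip gives the robot as it stands.
- The arm moves only by the tool move_arm, never from a script. Its argument "deltas" is a list that holds one entry, the list of rows, each a list of 5 numbers: the shift along the tool's x, y, z normalised to -1 to 1, where 1 is 80 cm, then the turn about the tool's z normalised to -1 to 1, where 1 is 120 degrees, then the closure, from -1 (fully open) to 1 (shut). In form: [[[tx, ty, tz, twist, grip], ...]]. A call has 1 to 12 rows; each row is the pose to reach, as a shift and turn from the pose commanded when the call began, along the tool's axes at that moment; what a row does not reach only later rows make up. A row lasts 1/10 s, in which the tool goes at most 50 mm and 8.59 degrees, less where a joint would pass 70% of its speed; a pose out of reach is approached as far as the arm can. A call with a number of a shift or a turn outside -1 to 1 is refused whole. A call with a gripper value outside its range is refused whole. The fingers move at their own pace and stop on an object; "squeeze" is the grip in N (left out, the last holds). Time passes only in rows, so rows that repeat a pose let the fingers close. It gives the time, the measured TCP pose, the force, the opening and the grip force at its end, in the units of the state.
- manip.get_state(): the state, without advancing time (a new reading comes with each control period).
- manip.get_image(name): name is "side" or "top" or "wrist"; returns the picture (420x560x3 uint8, red, green, blue); there is no depth.
- manip.camera_params(name): a dict with "fx", "fy", "cx", "cy" (pixels), "R" (3x3) and "t" (3): a world point X has camera coordinates R X + t; the wrist camera has in their place "tool_from_camera" (4x4, takes a point from camera to tool coordinates, whose origin is the TCP and whose axes are the flange's). Camera axes: x right, y down, z forward; pixel columns grow to the right and rows downward; lengths in m; the calibration is good to about 2 mm. A picture is of the moment at which its call begins: read the wrist's pose just before it. camera_params takes no time and is no camera call.
- manip.sign_off(): hands the job in; it is judged then, once.
The state is a dict: "clock": time; "qpos": joint angles; "qd": joint speeds; "effort": joint torques, N m; "position": TCP position; "ee_rot": TCP orientation; "contact_force": force on the tool from outside, world axes, zero at the start; "moment": the same for the moment, N m; "width": finger opening in m; "gripper_force": force on a finger pad.
Only numpy, scipy, OpenCV 4.12 (cv2) and the standard library are available. Lean on these libraries where they do the work, as an engineer would, in place of code of your own. Each camera call takes 0.05 s, during which the arm holds its last target. There are 200 camera calls.

## Working session

There is one attempt and no reset: what is moved stays moved. The work goes in short steps, Python scripts to look and compute and a tool call to move; the robot and the scene stay as the last step left them, time stands still between calls to the robot, and variables do not carry over. Pictures are saved under pics/ and viewed, at most 10 in all, crops included, and the job is handed in when it is done.

Besides the shell and the picture viewer there is one more tool, called after "Call:" as name(argument=value, ...), one argument or row to a line, values as JSON. move_arm: Moves the arm, as the interface text tells. Scaled input: -1 to 1 covers 80 cm each way for a shift and 120 degrees each way for a turn. Its arguments: {"type":"object","properties":{"deltas":{"type":"array","items":{"type":"array","items":{"type":"array","items":{"type":"number","minimum":-1,"maximum":1}}}},"squeeze":{"type":"number"}},"required":["deltas"]}

```bash
mkdir -p pics; ls; python3 - <<'E'
from rig import manip
import cv2,numpy as np
s=manip.get_state();print(s['clock'],s['position'],s['ee_rot'],s['width'])
for n in('side','top'):
    im=manip.get_image(n);cv2.imwrite(f'pics/{n}0.png',im[:,:,::-1]);p=manip.camera_params(n);print(n,{k:np.round(v,3).tolist() for k,v in p.items()})
print(manip.camera_params('wrist'))
E
```

```text
pics
0.0 [ 0.21464497 -0.53288343  0.23843627] [-9.14137063e-04  9.81736307e-01  1.90244537e-01 -6.32776522e-05] 0.08570073791473003
side {'fx': 418.118, 'fy': 418.118, 'cx': 279.182, 'cy': 211.169, 'R': [[-0.977, -0.213, -0.014], [-0.144, 0.703, -0.697], [0.158, -0.678, -0.717]], 't': [0.515, 0.18, 1.164]}
top {'fx': 491.134, 'fy': 491.134, 'cx': 272.426, 'cy': 206.498, 'R': [[0.012, -1.0, -0.02], [-0.981, -0.008, -0.195], [0.195, 0.022, -0.981]], 't': [0.011, 0.539, 1.429]}
{'fx': 367.84299878522467, 'fy': 367.84299878522467, 'cx': 279.38468600202253, 'cy': 211.27109837876728, 'tool_from_camera': array([[-8.24133023e-04, -9.49849161e-01, -3.12707360e-01,
         8.05563990e-02],
       [ 9.99999453e-01, -9.84426278e-04,  3.54721111e-04,
        -3.07900126e-04],
       [-6.44768892e-04, -3.12706896e-01,  9.49849452e-01,
        -1.35531344e-01],
       [ 0.00000000e+00,  0.00000000e+00,  0.00000000e+00,
         1.00000000e+00]])}
```

View pics/side0.png

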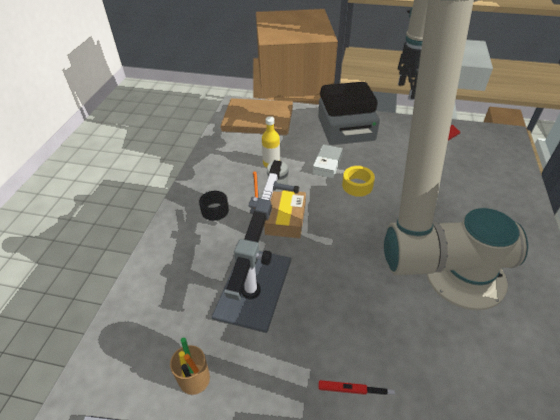

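View pics/top0.png

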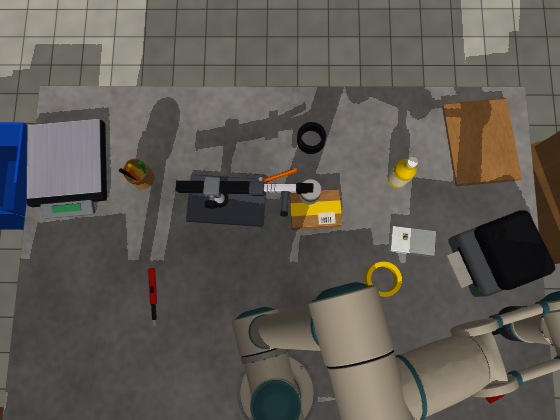

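The side view shows the stand with the arm pointing away from the camera, towards world -y: collar near (262,205), handle near (290,188). In the top view the arm runs along row 187, with the lip near (263,188), the handle at (285,190-215) and the orange lever from (263,182) to (297,170).

```bash
cat > h.py <<'E'
from rig import manip
import numpy as np
from scipy.spatial.transform import Rotation as Ro
def cam(name,st=None):
    p=manip.camera_params(name);K=np.array([[p['fx'],0,p['cx']],[0,p['fy'],p['cy']],[0,0,1]])
    if name=='wrist':
        q=st['ee_rot'];T=np.eye(4);T[:3,:3]=Ro.from_quat([q[1],q[2],q[3],q[0]]).as_matrix();T[:3,3]=st['position']
        W=T@p['tool_from_camera'];R=W[:3,:3].T;return K,R,-R@W[:3,3]
    return K,np.array(p['R']),np.array(p['t'])
def ray(c,uv):
    K,R,t=c;d=R.T@np.linalg.solve(K,[uv[0],uv[1],1]);return -R.T@t,d/np.linalg.norm(d)
def onz(c,uv,z):
    o,d=ray(c,uv);return o+d*(z-o[2])/d[2]
def tri(a,b):
    (o1,d1),(o2,d2)=a,b;A=np.c_[d1,-d2];s=np.linalg.lstsq(A,o2-o1,rcond=None)[0]
    p,q=o1+s[0]*d1,o2+s[1]*d2;return (p+q)/2,np.linalg.norm(p-q)
def proj(c,X):
    K,R,t=c;v=K@(R@np.asarray(X)+t);return v[:2]/v[2]
E
python3 - <<'E'
import cv2,numpy as np
from h import *
c=cam('top')
im=cv2.imread('pics/top0.png')
cv2.imwrite('pics/topc.png',cv2.resize(im[140:240,170:360],None,fx=4,fy=4,interpolation=cv2.INTER_CUBIC))
hsv=cv2.cvtColor(im,cv2.COLOR_BGR2HSV)
m=cv2.inRange(hsv,(4,150,120),(14,255,255));m[:,:255]=0;m[:,310:]=0;m[200:]=0;m[:150]=0
y,x=np.nonzero(m);print(len(x),x.min(),x.max(),np.polyfit(x,y,1))
for uv,z in [((263,188),.211),((285,190),.223),((298,169),.231),((180,187),.19)]: print(uv,onz(c,uv,z))
E
```

```text
136 264 297 [ -0.32896697 267.12412069]
(263, 188) [0.55808441 0.03883907 0.211     ]
(285, 190) [ 0.55015384 -0.02078432  0.223     ]
(298, 169) [ 0.60643438 -0.05525136  0.231     ]
(180, 187) [0.56424104 0.26948281 0.19      ]
```

View pics/topc.png

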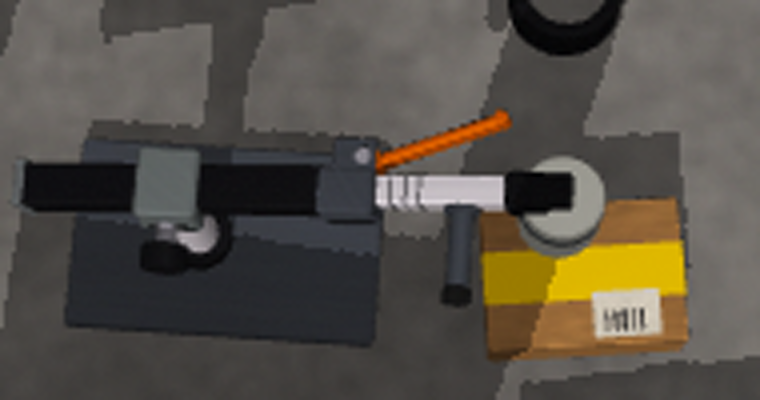

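The crop shows the lip at full-image (264,187.5), the handle at column 285 with its cap ending at row 214, and the lever tip at (297,170).

```bash
python3 - <<'E'
from h import *
c=cam('top')
a=onz(c,(175.5,186.5),.173);l=onz(c,(264.25,187.4),.221);e=onz(c,(296,188),.238)
print(a,l,e,np.degrees(np.arctan2(*(l-a)[1::-1])),np.degrees(np.arctan2(*(e-l)[1::-1])))
h1=onz(c,(284.75,191),.223);h2=onz(c,(284,213.75),.223);print(h1,h2,np.linalg.norm(h2-h1))
s=manip.get_state();q=s['ee_rot'];R=Ro.from_quat([q[1],q[2],q[3],q[0]]).as_matrix();print(R)
T=np.array([.556,-.005,.36]);print(R.T@(T-s['position'])/.8, np.degrees(np.arctan2(R[1,0],R[0,0])))
E
```

```text
[0.56964668 0.28591292 0.173     ] [0.55738894 0.03507149 0.221     ] [ 0.55230278 -0.04984646  0.238     ] -92.79761915681013 -93.42763536422213
[ 0.54739805 -0.02013415  0.223     ] [ 0.48539921 -0.01859181  0.223     ] 0.062018028442425495
[[ 9.27616971e-01  3.73532551e-01 -4.34312609e-04]
 [ 3.73532755e-01 -9.27615624e-01  1.59241081e-03]
 [ 1.91942110e-04 -1.63937727e-03 -9.99998638e-01]]
[ 0.64231769 -0.4530119  -0.15096534] 21.933657538466115
```

Call:
move_arm(
  deltas=[
    [[0.05,-0.035,-0.08,-0.04,-1],[0.1,-0.07,-0.15,-0.1,-1],[0.642,-0.453,-0.151,-0.542,-1],[0.642,-0.453,-0.151,-0.542,-1],[0.642,-0.453,-0.151,-0.542,-1],[0.642,-0.453,-0.151,-0.542,-1],[0.642,-0.453,-0.151,-0.542,-1],[0.642,-0.453,-0.151,-0.542,-1],[0.642,-0.453,-0.151,-0.542,-1],[0.642,-0.453,-0.151,-0.542,-1],[0.642,-0.453,-0.151,-0.542,-1],[0.642,-0.453,-0.151,-0.542,-1]],
  ],
  squeeze=30,
)

```text
clock: 1.3
position: [0.5198, -0.0602, 0.3549]
ee_rot: [-0.0, 0.725, 0.688, -0.0]
contact_force: [1.3, 0.0, 0.4]
width: 0.0856
gripper_force: 0.0
```

Call:
move_arm(
  deltas=[
    [[0.04,0.03,0,0,-1],[0.05,0.035,0,0,-1],[0.05,0.035,0,0,-1],[0.05,0.035,0,0,-1],[0.05,0.035,0,0,-1]],
  ],
)

```text
clock: 1.8
position: [0.5484, -0.025, 0.355]
ee_rot: [0.0, 0.726, 0.688, -0.0]
contact_force: [0.8, 0.5, -0.0]
width: 0.0855
gripper_force: 0.0
```

```bash
python3 - <<'E'
from h import *
import cv2,pickle
s=manip.get_state();im=manip.get_image('wrist');pickle.dump(s,open('s1.pkl','wb'))
cv2.imwrite('pics/w1.png',im[:,:,::-1]);print(s['clock'],s['position'],s['ee_rot'],s['qd'])
E
```

```text
1.8 [ 0.5483974  -0.02499207  0.35503238] [ 5.56377546e-05  7.26151813e-01  6.87534240e-01 -4.59442640e-04] [-0.00482315 -0.00480427 -0.00180995  0.00263938 -0.00344236  0.0015845 ]
```

View pics/w1.png

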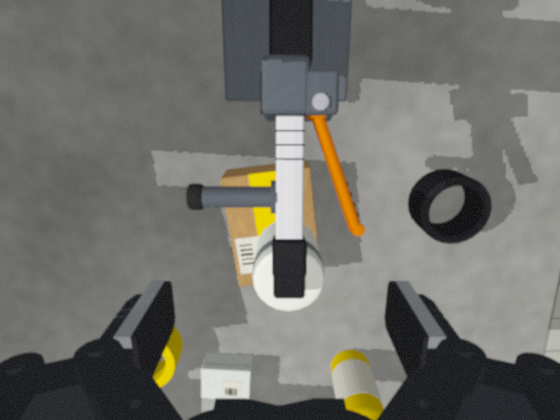

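The wrist view shows the lip at row 115, tube centre at column 289, the handle at row 197, the lever tip at (360,232), and the open fingers at the bottom of the picture. The arm and the tool are nearly aligned.

```bash
python3 - <<'E'
from h import *
import cv2,pickle
s=pickle.load(open('s1.pkl','rb'));c=cam('wrist',s);im=cv2.imread('pics/w1.png');g=im.astype(int).min(2)
# tube edges: bright
for r in (125,160,180,215,230):
    x=np.nonzero(g[r,270:310]>140)[0]+270;print(r,x.min(),x.max(),g[r,270:308:3])
print('col',g[105:125,289])
print('handle',g[180:215,240])
hsv=cv2.cvtColor(im,cv2.COLOR_BGR2HSV);m=cv2.inRange(hsv,(4,170,100),(14,255,255));m[:,:300]=0;m[:,380:]=0;m[240:]=0
y,x=np.nonzero(m);print('lever',y.min(),y.max(),np.polyfit(y,x,1))
L=onz(c,(289.7,115.5),.211+.0098);
for r,d in((125,.01),(230,.09)): print(onz(c,(289.5,r),.211+.0098+.212*d))
print('lip',L,'handle',onz(c,(240,197),.223),'hinge',onz(c,(320,101),.229),'tip',onz(c,(360,233),.24))
E
```

```text
125 275 304 [ 96  96 197 223 219 222 222 221 218 216 217 170 135]
160 275 302 [133 135 180 211 207 197 196 195 193 191 192 130  89]
180 275 303 [  0  37 197 223 221 223 222 222 220 218 216 146  91]
215 275 302 [  0   0 212 224 221 225 224 223 222 217 215 132  91]
230 270 307 [180 176 217 223 222 227 224 224 220 218 213 140 136]
col [104 105 101 101  99  95  97  88  83  91 133 184 212 218 220 222 220 220
 221 221]
handle [101  99  98 103 102  96  79  77  74  74  79  84  88  97  97 102 105 104
 104  99 101  99  98  99  96  92 101 101  98 102 100 103 100  96  99]
lever 115 235 [  0.34921822 276.27218233]
[0.55877113 0.03142566 0.22292   ]
[ 0.55489877 -0.04187116  0.23988   ]
lip [0.55926793 0.03782125 0.2208    ] handle [ 0.51890072 -0.01966132  0.223     ] hinge [0.58013273 0.04678929 0.229     ] tip [ 0.60628112 -0.04702566  0.24      ]
```

Call:
move_arm(
  deltas=[
    [[0.042,0.042,0,0,-1],[0.042,0.042,0.05,0,-1],[0.042,0.042,0.1,0,-1],[0.042,0.042,0.1,0,-1]],
  ],
)

```text
clock: 2.25
position: [0.5804, 0.0075, 0.2694]
ee_rot: [-0.005, 0.726, 0.688, -0.004]
contact_force: [-0.7, -0.5, -0.7]
width: 0.0854
gripper_force: 0.0
```

```bash
cat > snap.py <<'E'
from h import *
import cv2,sys
s=manip.get_state();im=manip.get_image('wrist');cv2.imwrite(f'pics/{sys.argv[1]}.png',im[:,:,::-1])
O=np.array([.5587,.0357,.211]);y=np.radians(-93.2);u=np.array([np.cos(y),np.sin(y),0]);v=np.array([-u[1],u[0],0]);Z=np.array([0,0,1])
a=np.radians(12);S=np.c_[np.cos(a)*u+np.sin(a)*Z,v,-np.sin(a)*u+np.cos(a)*Z]
c=cam('wrist',s)
print(s['clock'],s['position'],'sleeve',np.round(S.T@(s['position']-O),4),s['contact_force'],s['width'],s['gripper_force'])
f=lambda X:np.round(proj(c,O+S@np.array(X)),1)
print('lip proj',f([0,0,.01]),'handle',f([.058,-.04,.008]),'2mm',f([.002,0,.01]))
E
python3 snap.py w2
```

```text
2.25 [0.58039542 0.00747664 0.2693523 ] sleeve [0.0385 0.0232 0.0515] [-0.69233146 -0.49598639 -0.68333602] 0.0853835587843788 0.0
lip proj [235.8 194.5] handle [163.8 300.5] 2mm [235.8 198.3]
```

View pics/w2.png

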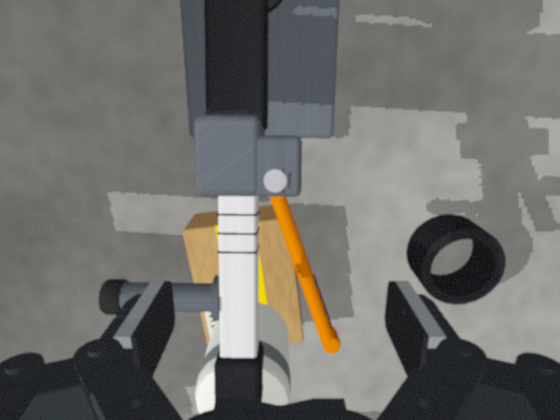

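The wrist view shows the lip at row 195 and tube centre at column 238, within 2 px of prediction. The left finger is between the tube and handle cap lines, and the right finger is outside the lever.

Call:
move_arm(
  deltas=[
    [[0,0.005,0.02,0,-1],[0,0.005,0.05,0,-1],[0,0.005,0.085,0,-1],[0,0.005,0.085,0,-1],[0,0.005,0.085,0,-1]],
  ],
)

```text
clock: 2.8
position: [0.5901, 0.0071, 0.2094]
ee_rot: [0.002, 0.726, 0.688, 0.001]
contact_force: [-0.8, -0.5, 0.5]
width: 0.0853
gripper_force: 0.0
```

```bash
python3 snap.py w3
```

```text
2.8 [0.59012011 0.00706361 0.20942046] sleeve [ 0.0259  0.033  -0.0071] [-0.8098806  -0.48767974  0.5445392 ] 0.08534855451582621 0.0016458694153698161
lip proj [188.9 239.5] handle [ 90.5 386.6] 2mm [189.  244.9]
```

View pics/w3.png

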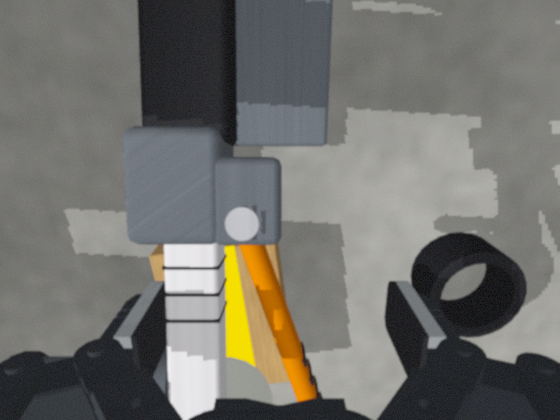

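The lip is at row 243 and the tube spans columns 165-226. The left pad is close beside the tube, so I'll shift it 4 mm away and 6 mm lower, then push the handle out along the slope.

Call:
move_arm(
  deltas=[
    [[0,-0.005,0.004,0,-1],[0,-0.005,0.008,0,-1],[-0.01,-0.005,0.006,0,-1],[-0.02,-0.005,0.004,0,-1],[-0.03,-0.005,0.002,0,-1],[-0.04,-0.005,0,0,-1],[-0.05,-0.005,-0.002,0,-1],[-0.05,-0.005,-0.002,0,-1],[-0.05,-0.005,-0.002,0,-1]],
  ],
)

```text
clock: 3.75
position: [0.5829, -0.0324, 0.2088]
ee_rot: [0.0, 0.726, 0.688, 0.0]
contact_force: [1.1, 1.4, 0.4]
width: 0.0853
gripper_force: 0.6
```

```bash
python3 snap.py w4
```

```text
3.75 [ 0.58289604 -0.03239667  0.20877205] sleeve [ 0.0647  0.028  -0.016 ] [1.10292861 1.37045605 0.44736176] 0.08532666041682928 0.5751878209412098
lip proj [194.5 128.1] handle [ 85.9 296.8] 2mm [194.7 134.3]
```

View pics/w4.png

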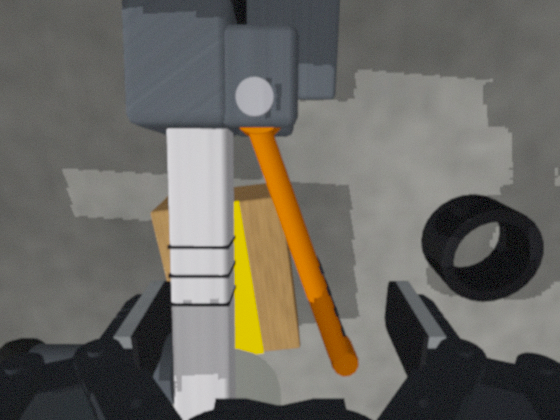

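The arm has come out: lip at row 128, black lines at rows 245-303, no red visible yet. I'll push on in small steps.

Call:
move_arm(
  deltas=[
    [[-0.005,0,-0.001,0,-1],[-0.01,0,-0.002,0,-1],[-0.01,0,-0.002,0,-1],[-0.01,0,-0.002,0,-1]],
  ],
)

```text
clock: 4.2
position: [0.5821, -0.0401, 0.2102]
ee_rot: [0.0, 0.726, 0.688, -0.0]
contact_force: [0.8, 1.5, -0.6]
width: 0.0858
gripper_force: 0.5
```

```bash
cat > red.py <<'E'
from h import *
import cv2,sys
exec(open('snap.py').read())
hsv=cv2.cvtColor(im,cv2.COLOR_RGB2HSV);m=cv2.inRange(hsv,(0,110,50),(5,255,255))|cv2.inRange(hsv,(172,110,50),(180,255,255))
m[:,:155]=0;m[:,245:]=0;m[330:]=0
r=m[:,178:226].mean(1)/255;rr=np.nonzero(r>.5)[0];print('red rows',rr.min() if len(rr) else None,rr.max() if len(rr) else None)
# lip: grey->bright/red along columns
for k in (180,195,210,222):
    print(k,[tuple(int(q) for q in im[j,k]) for j in range(max(0,(rr.min() if len(rr) else 100)-6),(rr.max() if len(rr) else 100)+3,2)])
E
python3 red.py w5 | cut -c1-330
```

```text
4.2 [ 0.58213287 -0.04010074  0.2101901 ] sleeve [ 0.0726  0.0276 -0.0163] [ 0.76669692  1.51931555 -0.61213642] 0.08576956475295262 0.5383279547095299
lip proj [194.9 103.4] handle [ 85.3 275. ] 2mm [195.1 109.7]
red rows 103 115
180 [(70, 76, 80), (61, 61, 68), (61, 62, 65), (144, 53, 59), (192, 27, 23), (191, 26, 27), (194, 32, 29), (192, 40, 20), (191, 22, 20), (190, 94, 93), (200, 192, 194)]
195 [(70, 75, 80), (67, 69, 79), (56, 59, 64), (145, 52, 52), (195, 38, 28), (192, 29, 13), (193, 19, 9), (194, 27, 27), (193, 27, 19), (194, 97, 95), (203, 194, 196)]
210 [(74, 79, 86), (63, 68, 73), (59, 61, 64), (138, 53, 51), (192, 32, 23), (192, 31, 21), (193, 29, 24), (193, 30, 25), (192, 22, 5), (188, 78, 80), (196, 188, 191)]
222 [(56, 63, 67), (56, 62, 69), (51, 55, 62), (128, 49, 50), (191, 40, 36), (195, 38, 26), (194, 26, 17), (194, 29, 20), (194, 32, 18), (189, 72, 66), (187, 176, 178)]
```

The red band is showing from row 103 to 116, about 4 of its 5 mm. I'll push out 1 mm more and begin closing, with the left finger kept by the tube.

Call:
move_arm(
  deltas=[
    [[-0.0012,-0.002,-0.0003,0,-0.8],[-0.0012,-0.005,-0.0003,0,-0.6],[-0.0012,-0.005,-0.0003,0,-0.6],[-0.0012,-0.005,-0.0003,0,-0.6],[-0.0012,-0.005,-0.0003,0,-0.6]],
  ],
  squeeze=40,
)

```text
clock: 4.75
position: [0.5775, -0.0405, 0.2103]
ee_rot: [-0.0, 0.726, 0.688, -0.0]
contact_force: [-1.4, 1.6, 0.6]
width: 0.0684
gripper_force: 0.8
```

```bash
python3 red.py w6 | cut -c1-330
```

```text
4.75 [ 0.57754595 -0.04046128  0.21030725] sleeve [ 0.0732  0.0231 -0.0163] [-1.3770436   1.58962962  0.59531689] 0.0683677440635702 0.8323826640844345
lip proj [208.9 101.4] handle [ 98.3 273.1] 2mm [209.  107.7]
red rows 101 115
180 [(74, 76, 84), (65, 68, 71), (67, 64, 68), (151, 51, 48), (195, 28, 24), (191, 24, 1), (194, 33, 23), (193, 29, 19), (191, 21, 1), (194, 29, 26), (179, 38, 31), (138, 104, 102)]
195 [(66, 75, 81), (62, 69, 74), (67, 67, 72), (150, 51, 48), (193, 21, 8), (194, 25, 9), (193, 20, 8), (193, 28, 13), (195, 27, 25), (194, 29, 26), (190, 97, 97), (205, 197, 198)]
210 [(71, 72, 80), (60, 65, 68), (57, 59, 62), (146, 51, 53), (194, 28, 18), (194, 34, 25), (196, 35, 32), (194, 26, 14), (193, 22, 1), (193, 23, 19), (190, 95, 95), (202, 195, 198)]
222 [(72, 76, 80), (58, 63, 69), (62, 62, 65), (147, 52, 57), (196, 34, 25), (195, 36, 30), (195, 32, 20), (193, 12, 7), (194, 18, 0), (194, 30, 5), (193, 96, 95), (201, 194, 196)]
```

Call:
move_arm(
  deltas=[
    [[-0.0006,-0.004,-0.0001,0,-0.5],[-0.0006,-0.0075,-0.0001,0,-0.3],[-0.0006,-0.01,-0.0001,0,-0.2],[-0.0006,-0.01,-0.0001,0,-0.2],[-0.0006,-0.01,-0.0001,0,-0.2]],
  ],
)

```text
clock: 5.3
position: [0.5701, -0.0403, 0.2107]
ee_rot: [0.0, 0.726, 0.688, 0.0]
contact_force: [0.2, 3.9, 2.1]
width: 0.0511
gripper_force: 1.6
```

```bash
cat > mark.py <<'E'
import sys,io,contextlib
exec(open('snap.py').read())
from scipy.ndimage import gaussian_filter1d as gf
I=im.astype(float)
px=f([.0,0,.01]);q=f([.005,0,.01]);cc=int(px[0]+6);L=I[int(px[1])-25:int(px[1])+45,cc-12:cc+12].mean(1);b=int(px[1])-25
red=L[:,0]-L[:,1]  # R-G
i=np.arange(len(red));on=red>60;print('cols',cc)
a=i[on][0];z=i[on][-1]
up=np.interp(60 if 0 else red[a+3]/2,[red[a-1],red[a],red[a+1]],[a-1,a,a+1]);lo=z+ (red[z]-red[a+3]/2)/(red[z]-red[z+1]+1e-9)
print('visible red px %.2f  = mm %.2f ; top row %.2f bottom %.2f'%(lo-up,(lo-up)/((q-px)[1])*5,b+up,b+lo))
print('rows above red RGB',L[a-8:a+2].astype(int).tolist())
E
python3 mark.py w7
```

```text
5.3 [ 0.57011377 -0.040345    0.21073498] sleeve [ 0.0736  0.0156 -0.0159] [0.17160458 3.93434583 2.13523937] 0.05106082582295551 1.5633120683196466
lip proj [231.8 100.5] handle [120.  271.9] 2mm [231.9 106.8]
cols 237
visible red px 15.11  = mm 4.84 ; top row 99.81 bottom 114.92
rows above red RGB [[79, 83, 90], [75, 79, 86], [69, 73, 80], [66, 70, 76], [62, 66, 71], [59, 63, 68], [61, 62, 67], [92, 61, 66], [148, 52, 55], [186, 39, 35]]
```

View pics/w7.png

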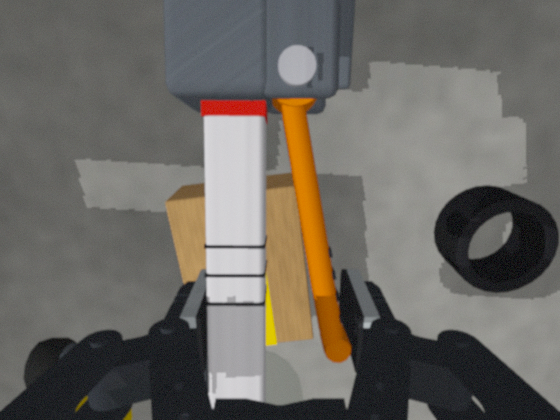

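The red band sits right at the lip, rows 100-115. The right pad touches the lever and the left pad is beside the tube. I'll close in further steps and check the mark each time.

Call:
move_arm(
  deltas=[
    [[-0.0005,-0.002,-0.0001,0,-0.1],[-0.0007,-0.0045,-0.0001,0,0],[-0.0007,-0.006,-0.0001,0,0.05],[-0.0007,-0.006,-0.0001,0,0.05]],
  ],
)

```text
clock: 5.75
position: [0.5649, -0.0392, 0.2112]
ee_rot: [-0.001, 0.726, 0.688, 0.001]
contact_force: [-0.8, 7.3, 6.7]
width: 0.0409
gripper_force: 6.5
```

```bash
python3 mark.py w8
```

```text
5.75 [ 0.564933   -0.03923568  0.21117298] sleeve [ 0.0729  0.0104 -0.0153] [-0.84944635  7.31715432  6.73487474] 0.04087180840156834 6.495931092649698
lip proj [248. 103.] handle [135.8 273.2] 2mm [248.  109.2]
cols 254
visible red px 11.51  = mm 3.71 ; top row 102.68 bottom 114.19
rows above red RGB [[79, 84, 91], [75, 79, 86], [71, 76, 82], [66, 69, 76], [63, 67, 72], [59, 62, 67], [67, 63, 68], [103, 59, 63], [156, 52, 53], [189, 35, 32]]
```

The cam has pulled the arm in about 1.1 mm because the robot gives a little. I'll correct this outward.

Call:
move_arm(
  deltas=[
    [[-0.001,0,-0.0002,0,0.05],[-0.0018,0,-0.0004,0,0.05],[-0.0018,0,-0.0004,0,0.05]],
  ],
)

```text
clock: 6.1
position: [0.5649, -0.0392, 0.2112]
ee_rot: [-0.002, 0.726, 0.688, 0.002]
contact_force: [-0.3, 11.9, 4.9]
width: 0.041
gripper_force: 6.8
```

```bash
python3 mark.py w9
```

```text
6.1 [ 0.56494879 -0.03923773  0.21123092] sleeve [ 0.0729  0.0104 -0.0153] [-0.31108377 11.86397729  4.881312  ] 0.04099543051495841 6.750576663762331
lip proj [247.9 102.9] handle [135.8 272.9] 2mm [248.  109.1]
cols 253
visible red px 11.54  = mm 3.72 ; top row 102.46 bottom 114.00
rows above red RGB [[77, 83, 89], [74, 79, 85], [70, 75, 80], [65, 70, 75], [62, 65, 71], [60, 64, 68], [74, 62, 67], [116, 57, 60], [164, 48, 47], [191, 33, 30]]
```

Call:
move_arm(
  deltas=[
    [[-0.0015,0,-0.0003,0,0.05],[-0.003,0,-0.0006,0,0.05],[-0.003,0,-0.0006,0,0.05]],
  ],
)

```text
clock: 6.45
position: [0.5649, -0.0403, 0.2115]
ee_rot: [-0.003, 0.726, 0.688, 0.003]
contact_force: [0.5, 12.9, 3.7]
width: 0.0409
gripper_force: 8.1
```

```bash
python3 mark.py w10
```

```text
6.45 [ 0.56488158 -0.04034554  0.21146571] sleeve [ 0.074   0.0104 -0.0153] [ 0.4642974  12.88544485  3.74660644] 0.040850439648910296 8.117520175874233
lip proj [247.9  99.3] handle [135.7 269.6] 2mm [248.  105.5]
cols 253
visible red px 14.95  = mm 4.82 ; top row 98.80 bottom 113.75
rows above red RGB [[78, 83, 90], [74, 79, 85], [69, 74, 80], [66, 70, 75], [61, 66, 71], [58, 62, 67], [63, 63, 68], [95, 59, 64], [151, 53, 55], [188, 37, 33]]
```

Call:
move_arm(
  deltas=[
    [[-0.001,-0.0005,-0.0002,0,0.08],[-0.0018,-0.001,-0.0004,0,0.12],[-0.0018,-0.001,-0.0004,0,0.12]],
  ],
)

```text
clock: 6.8
position: [0.5633, -0.0408, 0.2119]
ee_rot: [-0.004, 0.726, 0.688, 0.003]
contact_force: [-1.3, 15.5, 5.4]
width: 0.0379
gripper_force: 9.5
```

```bash
python3 mark.py w11
```

```text
6.8 [ 0.56333129 -0.04076671  0.21193597] sleeve [ 0.0746  0.0089 -0.0149] [-1.33151594 15.4735964   5.42377106] 0.037941517463248024 9.508905373513699
lip proj [252.6  97.6] handle [140.4 267.5] 2mm [252.7 103.8]
cols 258
visible red px 14.34  = mm 4.62 ; top row 99.21 bottom 113.55
rows above red RGB [[71, 74, 81], [67, 71, 77], [63, 66, 71], [61, 64, 69], [59, 62, 68], [76, 76, 80], [123, 109, 112], [171, 132, 134], [195, 120, 121], [200, 78, 76]]
```

A thin bright strip shows above the band: the arm is now about 0.5 mm too far out. Closing will drag it inward.

Call:
move_arm(
  deltas=[
    [[0,-0.0005,0,0,0.16],[0,-0.001,0,0,0.19],[0,-0.001,0,0,0.19]],
  ],
)

```text
clock: 7.15
position: [0.5618, -0.0406, 0.2122]
ee_rot: [-0.005, 0.726, 0.688, 0.003]
contact_force: [-3.2, 16.0, 7.3]
width: 0.0345
gripper_force: 11.1
```

```bash
python3 mark.py w12
```

```text
7.15 [ 0.56184638 -0.04064662  0.21216811] sleeve [ 0.0746  0.0074 -0.0147] [-3.16768805 16.03141278  7.31158995] 0.034456182197914284 11.142449900507927
lip proj [257.1  97.8] handle [144.9 267.2] 2mm [257.1 103.9]
cols 263
visible red px 14.65  = mm 4.79 ; top row 98.75 bottom 113.40
rows above red RGB [[72, 76, 82], [67, 71, 77], [62, 66, 72], [60, 64, 68], [60, 63, 69], [74, 75, 79], [121, 103, 106], [168, 118, 120], [193, 97, 96], [199, 55, 51]]
```

Call:
move_arm(
  deltas=[
    [[0,-0.0007,0,0,0.22],[0,-0.001,0,0,0.26],[0,-0.001,0,0,0.3],[0,-0.001,0,0,0.3]],
  ],
)

```text
clock: 7.6
position: [0.5601, -0.0405, 0.2126]
ee_rot: [-0.005, 0.726, 0.688, 0.002]
contact_force: [-5.9, 15.2, 11.3]
width: 0.0302
gripper_force: 40.6
```

```bash
python3 mark.py w13
```

```text
7.6 [ 0.56005755 -0.04054235  0.21261862] sleeve [ 0.0747  0.0056 -0.0142] [-5.91601403 15.24861842 11.3092141 ] 0.03024617364742127 40.59345558285713
lip proj [262.7  97.8] handle [150.4 266.5] 2mm [262.7 103.9]
cols 268
visible red px 14.54  = mm 4.75 ; top row 98.80 bottom 113.34
rows above red RGB [[72, 76, 82], [67, 71, 77], [63, 66, 73], [59, 62, 68], [59, 62, 68], [76, 75, 80], [121, 104, 107], [168, 118, 121], [193, 99, 99], [199, 59, 55]]
```

```bash
python3 -c "
import cv2;im=cv2.imread('pics/w13.png');cv2.imwrite('pics/w13c.png',cv2.resize(im[60:160,190:330],None,fx=5,fy=5,interpolation=cv2.INTER_NEAREST))"
```

```text
(no output)
```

View pics/w13c.png

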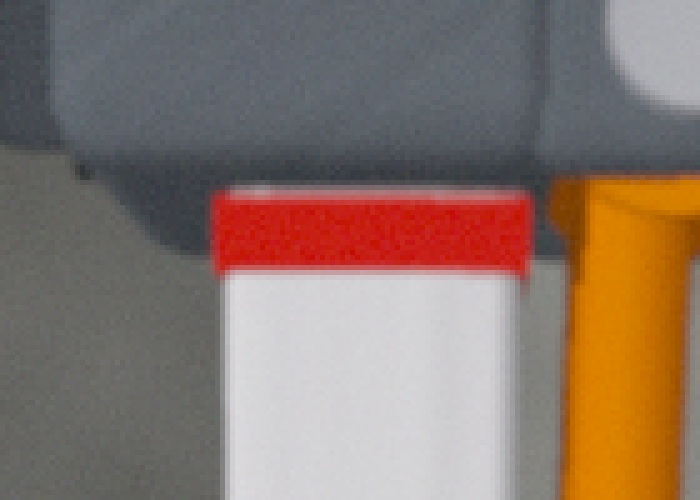

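The crop shows the whole red band just outside the lip, with about 0.4 mm of bright line above it. I'll check numerically that the lever is parallel to the arm.

```bash
python3 mark.py w14 | head -4; python3 - <<'E'
from h import *
import cv2
s=manip.get_state();c=cam('wrist',s);im=cv2.imread('pics/w14.png');hsv=cv2.cvtColor(im,cv2.COLOR_BGR2HSV);g=im.min(2)
m=cv2.inRange(hsv,(4,150,90),(20,255,255));m[:,:285]=0;m[:,350:]=0
for r in (125,150,180,210,240,270):
    x=np.nonzero(m[r])[0];t=np.nonzero(g[r,200:300]>150)[0]+200
    d=(-onz(c,(250,r),.22)[1]+.0357);z=.211+.21*d
    P=[onz(c,(k,r),z+.009) for k in(x.min(),x.max())];Q=[onz(c,(k,r),z+.01) for k in(t.min(),t.max())]
    print(r,x.min(),x.max(),t.min(),t.max(),'lever-arm centre mm',round(1e3*((P[0]+P[1])/2-(Q[0]+Q[1])/2)[0],1))
E
```

```text
7.65 [ 0.56004514 -0.04053081  0.21260915] sleeve [ 0.0747  0.0056 -0.0142] [-5.97267357 14.73818044 10.62829494] 0.030494498719845203 40.579397678375244
lip proj [262.7  97.8] handle [150.4 266.5] 2mm [262.7 103.9]
cols 268
visible red px 14.53  = mm 4.75 ; top row 98.81 bottom 113.34
125 304 326 235 292 lever-arm centre mm 17.4
150 303 325 235 292 lever-arm centre mm 17.1
180 300 324 235 291 lever-arm centre mm 16.7
210 300 323 235 291 lever-arm centre mm 16.7
240 298 321 236 290 lever-arm centre mm 16.1
270 297 320 249 287 lever-arm centre mm 14.0
```

Call:
move_arm(
  deltas=[
    [[0,0,0,0,0.3],[0,0,0,0,0.3],[0,0,0,0,0.3],[0,0,0,0,0.3]],
  ],
  squeeze=50,
)

```text
clock: 8.1
position: [0.5601, -0.0406, 0.2126]
ee_rot: [-0.005, 0.726, 0.688, 0.002]
contact_force: [-5.3, 15.5, 11.5]
width: 0.0306
gripper_force: 40.6
```

```bash
python3 mark.py w15; python3 -c "
from rig import manip
print(manip.sign_off())"
```

```text
8.1 [ 0.56005043 -0.04055897  0.21260151] sleeve [ 0.0747  0.0056 -0.0142] [-5.28045534 15.49594014 11.52079186] 0.030620461252641985 40.57258576154709
lip proj [262.7  97.7] handle [150.4 266.5] 2mm [262.7 103.9]
cols 268
visible red px 14.51  = mm 4.74 ; top row 98.82 bottom 113.33
rows above red RGB [[70, 75, 81], [67, 71, 77], [64, 67, 72], [60, 63, 69], [60, 63, 69], [76, 76, 80], [121, 103, 107], [168, 119, 122], [194, 100, 100], [199, 59, 55]]
the job is handed in; nothing more can be done
None
```

The job is handed in at 8.1 s: the whole red band is out with its inner edge about 0.4 mm past the lip, and the lever is closed alongside the arm (by camera). Both are still held at about 40 N.

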